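# Close up a two-cavity casting mould

### The job

Close up the casting mould on its base board, ready for pouring: stand each metal core foot-down in its own socket (the thick one in the wide socket, the slim one in the narrow socket), then lower the tall cheek block over both with its wide bore round the thick core, then the flat lid on top of the cheek, and last the white pouring cup in the lid's round pocket. Every part is to end fully home on the one below, located on its keys, square and level, and let go. Leave the two finished castings and the knife where they are.

Things in the scene. Friction and masses are not known exactly. Their poses are not given: they have to be found in the camera images.
- base: Brown base board, fixed, 210 (x) x 100 x 20 mm; origin: centre of underside. Blind sockets in its top, 10 mm deep: wide, 31 mm across, at x +32 mm; narrow, 21 mm, at x -30 mm (y 0). Tapered keys on top at x +72 and -72 mm: 18 mm across at foot, 8 at tip, 13 high. Starts with x within 20 deg of world x, wide socket away from the robot.
- core_thick: Thick core: solid turned aluminium plug, 58 mm tall, standing on its foot; origin: centre of the foot's underside, z up. Foot 10 mm long, 23 mm across at bottom, 26 at top; body above it 36 mm across, top edge bevelled to 28. Home, it rests on the socket's floor: origin 10 mm above the base board's origin, top at 68 mm.
- core_slim: Slim core: turned aluminium plug, 58 mm tall, standing on its foot; origin: centre of the foot's underside, z up. Foot 10 mm long, 14 mm across at bottom, 17 at top; body above it 22 mm across, top edge bevelled to 14. Home, its origin is 10 mm above the base board's origin.
- cheek: Brown block 176 (x) x 66 x 50 mm, right way up, 0.33 kg; origin: centre of underside. Through bores: 50 mm across at x +32, 34 mm at x -30. Holes underneath (21 mm across, 16 deep) at x +72, -72 take the base's keys; same keys on its top. Grip across the 66. Home: origin 20 mm above base origin, x the same way (fits one way only). Starts with x within 20 deg of world x.
- lid: Lid: flat brown plate 176 (x) x 66 x 16 mm, right way up, 0.13 kg; origin: centre of underside. Through holes 21 mm across at x +72, -72 take the cheek's keys; round pocket in its top centre, 45 mm across, 6 deep, dark pour hole in its floor. Same either end round. Home: origin 70 mm above base origin. Starts with x within 20 deg of world x.
- cup: Pouring cup: white plastic, open at the top, upright, 36 mm tall; origin: centre of underside, z up. Body 40 mm across from 6 mm up to the rim, wall 4 mm; foot below it 6 mm high, 34 mm across narrowing to 29. Home: foot in the lid's pocket, origin 10 mm above the lid's origin.
- casting_wide: Finished casting, a cream tube 50 mm across and 49 mm high, standing; origin at the centre of its underside. Leave alone.
- casting_narrow: Finished casting, a cream tube 34 mm across and 49 mm high, standing; origin at the centre of its underside. Leave alone.
- knife: Black and silver trimming knife lying flat, about 180 mm long (its x) by 26 mm by 22 mm high; origin at its middle on the bench. Leave alone.

How it is judged:
On the way, in this order (a step that is already met when the one before it is completed fails the run):
1. both cores stand upright, fully down, each in its own socket (x of core_thick in the frame of base between 0.026 and 0.038 m and y of core_thick in the frame of base between -0.006 and 0.006 m and z of core_thick in the frame of base between 0.007 and 0.013 m and angle between each of core_thick, core_slim's own z axis and vertical below 0.1 rad and x of core_slim in the frame of base between -0.036 and -0.024 m and y of core_slim in the frame of base between -0.006 and 0.006 m and z of core_slim in the frame of base between 0.007 and 0.013 m), for 0.2 s.
2. the cheek is fully down on the base board over both cores, wide bore round the thick core (all of step 1 and x of cheek in the frame of base between -0.006 and 0.006 m and y of cheek in the frame of base between -0.006 and 0.006 m and z of cheek in the frame of base between 0.017 and 0.023 m and angle between cheek's own z axis and vertical below 0.05 rad and angle between the x axis of cheek and the x axis of base, either way round below 0.07 rad), for 0.2 s.
3. the lid is fully down and level on the cheek (all of step 2 and x of lid in the frame of base between -0.008 and 0.008 m and y of lid in the frame of base between -0.008 and 0.008 m and z of lid in the frame of base between 0.066 and 0.074 m and angle between lid's own z axis and vertical below 0.06 rad and angle between the x axis of lid and the x axis of base, either way round below 0.07 rad), for 0.2 s.
4. the pouring cup stands in the lid's pocket (all of step 3 and x of cup in the frame of base between -0.012 and 0.012 m and y of cup in the frame of base between -0.012 and 0.012 m and z of cup in the frame of base between 0.075 and 0.085 m and angle between cup's own z axis and vertical below 0.08 rad), for 0.2 s.
At the end, for the whole second after the job is handed in: Each part home on the one below and at rest: cores in their own sockets and cheek on the base board within 6 mm sideways and 3 mm in height, lid 8 and 4 mm, cup in the lid's pocket 12 and 5 mm; tilt under 0.1 rad (cores), 0.05 (cheek), 0.06 (lid), 0.08 (cup); cheek and lid square within 0.07 rad (all of step 4 and linear speed of each of core_thick, core_slim, cheek, lid, cup below 0.02 m/s); the robot touches nothing.
It fails at once if the wide casting was moved more than 20 mm (distance of casting_wide from where it was at the start of the episode above 0.02 m).
It fails at once if the narrow casting was moved more than 20 mm (distance of casting_narrow from where it was at the start of the episode above 0.02 m).
It fails at once if the knife was moved more than 20 mm (distance of knife from where it was at the start of the episode above 0.02 m).
It also fails if it takes over 125 s, if anything falls off the work surface, if the arm or the gripper's body presses on something with over 40 N, if the wrist force passes 120 N, or if a joint passes its speed limit or range.

### The arm

A 7-joint arm with a two-finger parallel gripper is mounted at the origin on the work surface. World frame = base frame: x ahead of the robot, y to its left, z up, the work surface at z = 0. Lengths are in m, angles in rad, forces in N, time in s.
With the tool pointing down it reaches from about 0.4 to 0.85 m from the base axis. Payload 4.4 kg.
Tool frame: the origin (TCP) lies on the centre line of the jaws, within the pads' length; the fingertips stand 19 mm ahead of it and the grasp point (between the pads) is the TCP; z points along the fingers, y is the line along which they close (so a half turn about z gives the same grasp; the last joint's range is limited). The gripper opens to 94 mm and grips with 3 to 60 N. Pads are 16 mm wide; open, the fingers measure 119 mm over their backs; the gripper's body (75 mm by 177 mm) begins 78 mm behind the grasp point.
Start: joints at [-1.399, 0.628, 0.038, 1.517, -0.027, 0.996, -0.02], TCP at [0.153, 0.632, 0.224] pointing down, gripper open.
Joint ranges: [-3.06, 3.06], [-0.37, 2.12], [-1.25, 1.32], [0.18, 2.47], [-1.1, 4.24], [0.23, 1.98], [-2.94, 2.94]. Speed limits (rad/s): [2.57, 2.57, 3.14, 3.14, 3.14, 3.14, 3.14].

### API

Orientations are given as a 3x3 rotation matrix whose columns are the frame's x, y, z axes.
In Python, from station import sensors, eyes, workorder gives the robot as it stands.
- The arm moves only by the shell command python3 -m crank 'ROWS' [FORCE]. ROWS is a JSON object whose one key "commands" holds a list of rows, each a list of 3 entries, a list of its own where there are three numbers: the turn, a rotation vector about the tool's x, y, z in rad, then the shift along the tool's x, y, z in mm, then the opening, from 0 (shut) to 1 (fully open). A call has 1 to 8 rows; each row is the pose to reach, as a shift and turn from the pose commanded when the call began, along the tool's axes at that moment; what a row does not reach only later rows make up. A row lasts 1/10 s, in which the tool goes at most 50 mm and 8.59 degrees, less where a joint would pass 70% of its speed; a pose out of reach is approached as far as the arm can. A call with a gripper value outside its range is refused whole. The fingers move at their own pace and stop on an object; FORCE is the grip in N (left out, the last holds). Time passes only in rows, so rows that repeat a pose let the fingers close. It gives the time, the measured TCP pose, the force, the opening and the grip force at its end, in the units of the state.
- sensors.observe(): the state, without advancing time (a new reading comes with each control period).
- eyes.snapshot(name): name is "scene" or "top" or "wrist"; returns a dict with "image" (384x512x3 uint8, red, green, blue), "fx", "fy", "cx", "cy" (pixels), "position" and "attitude" of the camera in the world; the wrist camera has in their place "hand_eye" (4x4, takes a point from camera to tool coordinates, whose origin is the TCP and whose axes are the flange's). Camera axes: x right, y down, z forward; pixel columns grow to the right and rows downward; lengths in m; the calibration is good to about 2 mm. A picture is of the moment at which its call begins: read the wrist's pose just before it. There is no depth.
- workorder.close_job(): hands the job in; it is judged then, once.
The state is a dict: "t": time; "joint_pos": joint angles; "dq": joint speeds; "joint_torque": joint torques, N m; "eef_pos": TCP position; "ee_rot": TCP orientation; "force": force on the tool from outside, world axes, zero at the start; "ft_torque": the same for the moment, N m; "width": finger opening in m; "grip_force": force on a finger pad.
Only numpy, scipy, OpenCV 4.12 (cv2) and the standard library are available. Lean on these libraries where they do the work, as an engineer would, in place of code of your own. Each camera call takes 0.05 s, during which the arm holds its last target. There are 200 camera calls.

## Working session

There is one attempt and no reset: what is moved stays moved. The work goes in short steps, Python scripts to look and compute and a shell command to move; the robot and the scene stay as the last step left them, time stands still between calls to the robot, and variables do not carry over. Pictures are saved under pics/ and viewed, at most 14 in all, crops included, and the job is handed in when it is done.

```bash
mkdir -p pics; ls
python3 - <<'E'
from station import sensors,eyes
import cv2,numpy as np
s=sensors.observe();print(s['t'],s['eef_pos'],np.round(s['ee_rot'],3).tolist(),s['width'])
for n in("scene","top"):
    d=eyes.snapshot(n);cv2.imwrite(f'pics/{n}0.png',d['image'][:,:,::-1]);print(n,{k:np.round(v,4).tolist() for k,v in d.items() if k!='image'})
E
```

```text
pics
0.0 [0.15294767 0.63112281 0.22357865] [[-0.972, 0.236, -0.0], [0.236, 0.972, -0.002], [-0.0, -0.002, -1.0]] 0.09387721587644735
scene {'fx': 389.3543, 'fy': 389.3543, 'cx': 260.3109, 'cy': 194.6239, 'position': [0.9736, 0.5344, 1.0482], 'attitude': [[-0.8322, 0.4516, -0.3218], [0.5544, 0.6908, -0.4642], [0.0126, -0.5647, -0.8252]]}
top {'fx': 483.3812, 'fy': 483.3812, 'cx': 255.9322, 'cy': 193.5506, 'position': [0.4475, -0.0134, 1.5882], 'attitude': [[-0.0005, -0.9965, 0.0832], [-1.0, 0.0002, -0.0026], [0.0025, -0.0832, -0.9965]]}
```

View pics/top0.png

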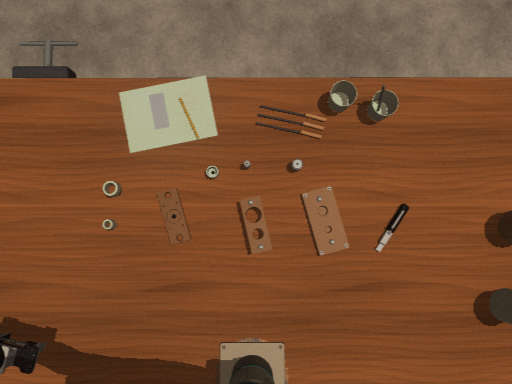

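View pics/scene0.png

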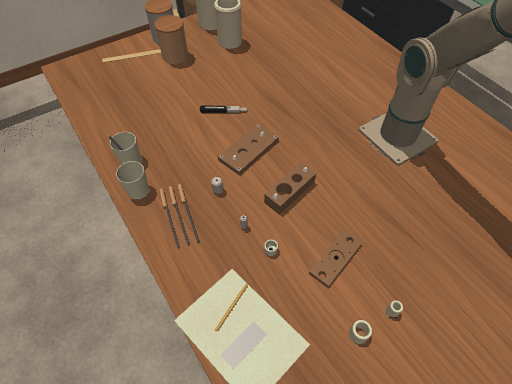

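The top view has image up as world +x and image left as +y. The parts sit at about these pixels (top view):
- Base board (325,220), cheek (255,224), lid (174,216).
- Thick core (297,165), slim core (247,164), cup (212,172).
- Castings (111,189) and (108,224), knife (393,228).

The scene view shows the same layout, with every part upright.

```bash
cat > h.py <<'E'
import numpy as np,cv2
from station import sensors,eyes
from scipy.spatial.transform import Rotation as Ro
def cam(name):
    s=sensors.observe(); d=eyes.snapshot(name)
    if name=="wrist":
        T=np.eye(4);T[:3,:3]=s['ee_rot'];T[:3,3]=s['eef_pos'];T=T@np.array(d['hand_eye'])
    else:
        T=np.eye(4);T[:3,:3]=d['attitude'];T[:3,3]=d['position']
    d['T']=T; return d
def ray(d,uv,z):
    uv=np.atleast_2d(uv).astype(float)
    v=np.c_[(uv[:,0]-d['cx'])/d['fx'],(uv[:,1]-d['cy'])/d['fy'],np.ones(len(uv))]@d['T'][:3,:3].T
    c=d['T'][:3,3]; return c+v*((z-c[2])/v[:,2])[:,None]
def plan(p,yaw=None):
    """rows' turn and shift (mm) to TCP p, tool down, closing line (tool y) at yaw in the world (mod pi)"""
    s=sensors.observe();R=np.array(s['ee_rot']);y=R[:,1]
    cur=np.arctan2(y[1],y[0]); yaw=cur if yaw is None else yaw
    best=None
    d=(yaw-cur+np.pi/2)%np.pi-np.pi/2; a=cur+d
    Rt=np.c_[[np.sin(a),-np.cos(a),0],[np.cos(a),np.sin(a),0],[0,0,-1]]
    rv=Ro.from_matrix(R.T@Rt).as_rotvec()
    print('turn',np.round(rv,3).tolist(),'shift mm',np.round(R.T@(np.array(p)-s['eef_pos'])*1000,1).tolist(),'t',s['t'],'j7',round(s['joint_pos'][6],2))
def yawdeg(): 
    R=np.array(sensors.observe()['ee_rot']);return np.degrees(np.arctan2(R[1,1],R[0,1]))
E
python3 - <<'E'
from h import *
d=cam("top")
for n,uv,z in [("thick",(297,164),.058),("slim",(247,164),.058),("cup",(212,172),.036),("lid",(174,216),.016),("cheek",(255,224),.05),("base",(325,220),.02),("b_near",(332.5,242),.033),("b_far",(317.5,200),.033),("cw",(111,189),.049),("cn",(108,224),.049),("knife",(393,228),.02),("lidfar",(168,194),.016),("lidnear",(180,238),.016),("ch_far",(251,201),.05),("ch_near",(262,247),.05)]:
    print(n,np.round(ray(d,uv,z)[0],3))
w=cam("wrist");print(np.round(w['hand_eye'],3).tolist(),w['fx'])
plan([.60,-.02,.28],0.0)
E
```

```text
thick [ 0.67  -0.148  0.058]
slim [0.67  0.011 0.058]
cup [0.647 0.125 0.036]
lid [0.506 0.249 0.016]
cheek [ 0.479 -0.014  0.05 ]
base [ 0.492 -0.241  0.02 ]
b_near [ 0.422 -0.263  0.033]
b_far [ 0.556 -0.216  0.033]
cw [0.591 0.446 0.049]
cn [0.479 0.453 0.049]
knife [ 0.466 -0.461  0.02 ]
lidfar [0.577 0.269 0.016]
lidnear [0.434 0.229 0.016]
ch_far [ 0.552 -0.002  0.05 ]
ch_near [ 0.406 -0.036  0.05 ]
[[-0.0, -0.959, -0.284, 0.083], [1.0, -0.0, 0.0, 0.0], [-0.0, -0.284, 0.959, -0.16], [0.0, 0.0, 0.0, 1.0]] 341.3596520092246Traceback (most recent call last):
  File "<stdin>", line 6, in <module>
  File "h.py", line 22, in plan
    rv=Ro.from_matrix(R.T@Rt).as_rotvec()
       ~~~~~~~~~~~~~~^^^^^^^^
  File "scipy/spatial/transform/_rotation.pyx", line 1143, in scipy.spatial.transform._rotation.Rotation.from_matrix
ValueError: Non-positive determinant (left-handed or null coordinate frame) in rotation matrix 0: [[-2.35598326e-01 -9.71850517e-01 -4.58270650e-05]
 [-9.71849959e-01  2.35598140e-01  1.08314757e-03]
 [ 1.04186075e-03 -2.99724785e-04  9.99999412e-01]].
```

```bash
sed -i 's/Rt=np.c_\[\[np.sin(a),-np.cos(a),0\]/Rt=np.c_[[-np.sin(a),np.cos(a),0]/' h.py
python3 - <<'E'
from h import *
plan([.60,-.16,.20],0.0)
plan([.60,-.16,.20],np.pi/2)
E
```

```text
turn [-0.001, 0.001, 1.333] shift mm [-620.9, -663.8, 24.6] t 0.2 j7 -0.02
turn [-0.001, -0.0, -0.238] shift mm [-620.9, -663.8, 24.6] t 0.2 j7 -0.02
```

```bash
sed -i 's/    d=(yaw-cur+np.pi\/2)%np.pi-np.pi\/2; a=cur+d/    a=yaw/; /best=None/d' h.py
python3 -m crank '{"commands":[[[0,0,1.1],[-260,-280,10],1],[[0,0,1.1],[-260,-280,10],1],[[0,0,1.1],[-260,-280,10],1],[[0,0,1.1],[-260,-280,10],1],[[0,0,1.1],[-260,-280,10],1],[[0,0,1.1],[-260,-280,10],1],[[0,0,1.1],[-260,-280,10],1],[[0,0,1.1],[-260,-280,10],1]]}'
python3 - <<'E'
from h import *
print(yawdeg()); plan([.50,-.0,.20],np.radians(-45))
E
```

```text
t: 1.0
eef_pos: [0.3411, 0.2949, 0.2146]
ee_rot: [[-0.223, 0.975, 0.0], [0.975, 0.223, -0.001], [-0.001, 0.0, -1.0]]
force: [0.9, 0.1, -1.3]
width: 0.0939
grip_force: 0.0
12.911025490172594
turn [0.001, 0.001, 1.011] shift mm [-322.9, 89.0, 15.0] t 1.0 j7 -0.33
```

```bash
python3 -m crank '{"commands":[[[0,0,1.01],[-323,89,15],1],[[0,0,1.01],[-323,89,15],1],[[0,0,1.01],[-323,89,15],1],[[0,0,1.01],[-323,89,15],1],[[0,0,1.01],[-323,89,15],1],[[0,0,1.01],[-323,89,15],1],[[0,0,1.01],[-323,89,15],1],[[0,0,1.01],[-323,89,15],1]]}' | head -2
python3 - <<'E'
from h import *
print(yawdeg()); plan([.575,-.18,.20],np.radians(-71))
E
```

```text
t: 1.8
eef_pos: [0.5031, -0.001, 0.1997]
-45.06983763894122
turn [0.005, -0.0, 0.453] shift mm [-75.5, 177.5, 0.6] t 1.8 j7 -0.4
```

```bash
python3 -m crank '{"commands":[[[0.005,0,0.453],[-75,177,0],1],[[0.005,0,0.453],[-75,177,0],1],[[0.005,0,0.453],[-75,177,0],1],[[0.005,0,0.453],[-75,177,0],1],[[0.005,0,0.453],[-75,177,0],1],[[0.005,0,0.453],[-75,177,0],1],[[0.005,0,0.453],[-75,177,0],1]]}' | head -2
python3 - <<'E'
from h import *
d=cam("wrist");cv2.imwrite('pics/w1.png',d['image'][:,:,::-1])
s=sensors.observe();print(s['eef_pos'],np.round(s['ee_rot'],3).tolist())
E
```

```text
t: 2.5
eef_pos: [0.5742, -0.1703, 0.199]
[ 0.57435639 -0.17017514  0.19915524] [[0.941, 0.337, -0.004], [0.337, -0.941, 0.006], [-0.001, -0.007, -1.0]]
```

View pics/w1.png

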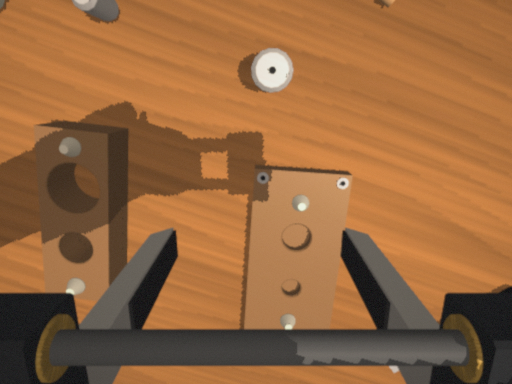

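Wrist view: thick core top at (272,70). The base keys are at (301,203) and (288,322), with its sockets at (296,236) wide and (290,287) narrow. The cheek keys are at (69,147) and (76,287), with its wide bore at (74,187).

```bash
cat >> h.py <<'E'
def blobs(d,amin=40,smax=70,vmin=110,show=True):
    hsv=cv2.cvtColor(d['image'],cv2.COLOR_RGB2HSV)
    m=((hsv[...,1]<smax)&(hsv[...,2]>vmin)).astype(np.uint8)
    n,l,st,c=cv2.connectedComponentsWithStats(m)
    return [(c[i].round(1).tolist(),st[i].tolist()) for i in range(1,n) if st[i][4]>=amin]
E
python3 - <<'E'
from h import *
d=cam("wrist")
for c,s in blobs(d):
    print(c,s,[np.round(ray(d,c,z)[0],4).tolist()[:2] for z in (.028,.058,.078)])
hsv=cv2.cvtColor(d['image'],cv2.COLOR_RGB2HSV)
for p in [(296,232),(296,245),(290,287),(270,250),(320,260),(301,203)]: print(p,hsv[p[1],p[0]])
for n,uv,z in [("wide",(296,236),.02),("narrow",(290.5,287),.02),("chw",(74,187),.05),("chn",(76,248),.05)]: print(n,ray(d,uv,z)[0].round(4))
E
```

```text
[85.6, 4.0] [73, 0, 26, 11, 210] [[0.6704, 0.0261], [0.6688, 0.0108], [0.6677, 0.0006]]
[271.7, 70.0] [251, 48, 42, 44, 1407] [[0.6741, -0.1454], [0.6722, -0.1452], [0.6709, -0.145]]
[69.8, 146.2] [59, 138, 22, 17, 289] [[0.5422, 0.0157], [0.5522, 0.0013], [0.5589, -0.0083]]
[262.4, 177.5] [257, 172, 12, 12, 86] [[0.5762, -0.1717], [0.5832, -0.1691], [0.5878, -0.1674]]
[342.3, 183.1] [337, 178, 12, 11, 100] [[0.5979, -0.2489], [0.6028, -0.2393], [0.6061, -0.2329]]
[300.2, 202.9] [293, 196, 16, 15, 194] [[0.5642, -0.217], [0.5722, -0.2103], [0.5776, -0.2058]]
[75.1, 286.2] [66, 278, 19, 17, 233] [[0.3901, -0.0191], [0.4139, -0.0303], [0.4297, -0.0378]]
[287.5, 321.5] [281, 314, 14, 16, 171] [[0.4275, -0.2558], [0.4479, -0.2455], [0.4615, -0.2387]]
[325.9, 354.9] [301, 353, 50, 5, 133] [[0.4, -0.3146], [0.4229, -0.2991], [0.4382, -0.2887]]
[394.0, 367.8] [389, 365, 11, 8, 54] [[0.4105, -0.3976], [0.4325, -0.3746], [0.4471, -0.3592]]
(296, 232) [ 14 134 185]
(296, 245) [ 13 135 182]
(290, 287) [ 14 135 178]
(270, 250) [ 14 137 182]
(320, 260) [ 14 136 182]
(301, 203) [ 32  28 224]
wide [ 0.5258 -0.2284  0.02  ]
narrow [ 0.4658 -0.2453  0.02  ]
chw [ 0.5125 -0.0059  0.05  ]
chn [ 0.4507 -0.0199  0.05  ]
```

Run:
```python
from h import *
plan([.672,-.1455,.12],np.radians(-74.2))
```

```text
turn [-0.007, 0.001, 0.068] shift mm [100.3, 10.0, 79.2] t 2.6 j7 -0.49
```

```bash
python3 -m crank '{"commands":[[[-0.007,0.001,0.068],[100,10,79],1],[[-0.007,0.001,0.068],[100,10,79],1],[[-0.007,0.001,0.068],[100,10,79],1],[[-0.007,0.001,0.068],[100,10,79],1],[[-0.007,0.001,0.068],[100,10,79],1]]}' | head -3
python3 - <<'E'
from h import *
d=cam("wrist")
for c,s in blobs(d,300):
    print(c,s,[np.round(ray(d,c,z)[0],4).tolist()[:2] for z in (.058,)])
plan([.672,-.1455,.038],np.radians(-74.2))
E
```

```text
t: 3.1
eef_pos: [0.6711, -0.1478, 0.1202]
ee_rot: [[0.963, 0.271, -0.001], [0.271, -0.963, -0.002], [-0.002, 0.002, -1.0]]
[31.7, 141.6] [8, 126, 60, 37, 1034] [[0.6814, 0.0081]]
[255.9, 210.8] [231, 188, 50, 47, 1809] [[0.6749, -0.1445]]
[365.4, 354.9] [288, 351, 173, 10, 960] [[0.5821, -0.26]]
turn [0.003, 0.001, -0.003] shift mm [1.8, -3.2, 83.2] t 3.15 j7 -0.62
```

```bash
python3 -m crank '{"commands":[[[0.003,0.001,-0.003],[3.5,-3,40],1],[[0.003,0.001,-0.003],[3.5,-3,60],1],[[0.003,0.001,-0.003],[3.5,-3,82],1],[[0.003,0.001,-0.003],[3.5,-3,82],1],[[0.003,0.001,-0.003],[3.5,-3,82],0.5],[[0.003,0.001,-0.003],[3.5,-3,82],0.2],[[0.003,0.001,-0.003],[3.5,-3,82],0.2],[[0.003,0.001,-0.003],[3.5,-3,82],0.2]]}' 5
python3 -m crank '{"commands":[[[0,0,0],[0,0,0],0.2],[[0,0,0],[0,0,0],0.2],[[0,0,0],[0,0,0],0.2],[[0,0,0],[0,0,0],0.2],[[0,0,0],[0,0,0],0.7],[[0,0,0],[0,0,0],0.7],[[0,0,0],[0,0,0],0.7],[[0,0,0],[0,0,0],0.7]]}'
python3 -m crank '{"commands":[[[0,0,-1],[0,0,0],0.7],[[0,0,-1],[0,0,0],0.7],[[0,0,-1],[0,0,0],0.7],[[0,0,-1],[0,0,0],0.7],[[0,0,-1],[0,0,0],0.7],[[0,0,-1],[0,0,0],0.7],[[0,0,-1],[0,0,0],0.7],[[0,0,-1],[0,0,0],0.7]]}'
```

```text
t: 3.95
eef_pos: [0.6751, -0.1451, 0.0395]
ee_rot: [[0.962, 0.272, 0.002], [0.272, -0.962, 0.001], [0.002, -0.0, -1.0]]
force: [0.7, 0.4, 0.2]
width: 0.0651
grip_force: 0.0
t: 4.75
eef_pos: [0.6745, -0.145, 0.0382]
ee_rot: [[0.962, 0.272, 0.0], [0.272, -0.962, 0.001], [0.001, -0.001, -1.0]]
force: [0.2, 0.5, 0.1]
width: 0.0637
grip_force: 0.0
t: 5.55
eef_pos: [0.6745, -0.1452, 0.0384]
ee_rot: [[0.291, 0.957, 0.001], [0.957, -0.291, 0.001], [0.002, 0.0, -1.0]]
force: [0.6, 0.8, 0.8]
width: 0.0657
grip_force: 0.0
```

```bash
python3 -m crank '{"commands":[[[0,0,-0.5],[0,0,0],0.2],[[0,0,-0.5],[0,0,0],0.2],[[0,0,-0.5],[0,0,0],0.2],[[0,0,-0.5],[0,0,0],0.2],[[0,0,-0.5],[0,0,0],0.2],[[0,0,-0.5],[0,0,0],0.2],[[0,0,-0.5],[0,0,0],0.2],[[0,0,-0.5],[0,0,0],0.2]]}' | tail -2
python3 -m crank '{"commands":[[[0,0,0],[0,0,0],0.6],[[0,0,0],[0,0,0],0.6],[[0,0,0],[0,0,0],0.6],[[0,0,0],[0,0,0],0.6],[[0,0,0.75],[0,0,0],0.6],[[0,0,0.75],[0,0,0],0.6],[[0,0,0.75],[0,0,0],0.6],[[0,0,0.75],[0,0,0],0.6]]}' | tail -2
python3 -m crank '{"commands":[[[0,0,0.75],[0,0,0],0.6],[[0,0,0.75],[0,0,0],0.6],[[0,0,0.75],[0,0,0],0.6],[[0,0,0.75],[0,0,0],0.6],[[0,0,0.75],[0,0,0],0.3],[[0,0,0.75],[0,0,0],0.3],[[0,0,0.75],[0,0,0],0.2],[[0,0,0.75],[0,0,0],0.2]]}'
python3 -m crank '{"commands":[[[0,0,0],[0,0,0],0.2],[[0,0,0],[0,0,0],0.2],[[0,0,0],[0,0,0],0.2],[[0,0,0],[0,0,0],0.2]]}' 25
python3 - <<'E'
from h import *
print(yawdeg());plan([.526,-.228,.13],np.radians(-74.2))
E
```

```text
width: 0.0361
grip_force: 5.0
width: 0.0565
grip_force: 0.0
t: 7.95
eef_pos: [0.6745, -0.1449, 0.0382]
ee_rot: [[0.91, 0.415, 0.001], [0.415, -0.91, 0.001], [0.001, -0.001, -1.0]]
force: [0.4, -0.5, -0.5]
width: 0.0355
grip_force: 5.0
t: 8.35
eef_pos: [0.6745, -0.145, 0.0382]
ee_rot: [[0.911, 0.413, 0.0], [0.413, -0.911, 0.001], [0.001, -0.001, -1.0]]
force: [0.5, 0.5, -1.2]
width: 0.0353
grip_force: 25.0
-65.59508751933693
turn [-0.001, -0.001, 0.15] shift mm [-169.4, 14.1, -91.9] t 8.35 j7 -0.45
```

```bash
python3 -m crank '{"commands":[[[0,0,0],[0,0,-50],0.2],[[0,0,0],[0,0,-100],0.2],[[0,0,0.15],[-140,14,-112],0.2],[[0,0,0.15],[-197,-75,-112],0.2],[[0,0,0.15],[-197,-75,-112],0.2],[[0,0,0.15],[-197,-75,-112],0.2],[[0,0,0.15],[-197,-75,-112],0.2],[[0,0,0.15],[-197,-75,-112],0.2]]}'
python3 -m crank '{"commands":[[[0,0,0],[0,0,0],0.2],[[0,0,0],[0,0,0],0.2],[[0,0,0],[0,0,0],0.2]]}' |head -2
python3 - <<'E'
from h import *
d=cam("wrist");cv2.imwrite('pics/w2.png',d['image'][:,:,::-1])
for c,s in blobs(d,60):
    print(c,s,[np.round(ray(d,c,z)[0],4).tolist()[:2] for z in (.02,.028,.058)])
print(yawdeg())
E
```

```text
t: 9.15
eef_pos: [0.4612, -0.1577, 0.1507]
ee_rot: [[0.963, 0.27, -0.001], [0.27, -0.963, 0.003], [0.0, -0.003, -1.0]]
force: [0.8, 0.1, -2.5]
width: 0.0352
grip_force: 25.0
t: 9.45
eef_pos: [0.4655, -0.1583, 0.15]
[66.3, 28.8] [52, 16, 29, 27, 583] [[0.55, 0.0212], [0.5498, 0.0168], [0.5493, 0.0006]]
[313.3, 69.4] [306, 62, 16, 16, 185] [[0.5741, -0.1725], [0.5733, -0.1715], [0.5703, -0.1677]]
[415.9, 69.4] [409, 62, 15, 16, 176] [[0.5966, -0.2515], [0.5951, -0.2483], [0.5898, -0.2363]]
[362.4, 100.3] [352, 90, 22, 21, 350] [[0.5625, -0.2188], [0.562, -0.2165], [0.5601, -0.2079]]
[85.1, 223.4] [74, 213, 24, 21, 397] [[0.3923, -0.0148], [0.3965, -0.0181], [0.4123, -0.0306]]
[208.9, 238.7] [197, 229, 28, 27, 107] [[0.4083, -0.1265], [0.4121, -0.1267], [0.4262, -0.1277]]
[311.8, 245.5] [295, 229, 37, 53, 165] [[0.4277, -0.2198], [0.4309, -0.2175], [0.4431, -0.2088]]
[210.8, 248.1] [201, 241, 19, 15, 80] [[0.3996, -0.1304], [0.4036, -0.1305], [0.4186, -0.1311]]
[258.5, 272.7] [222, 240, 74, 67, 3667] [[0.3871, -0.18], [0.3915, -0.1788], [0.4078, -0.1742]]
[349.2, 260.2] [340, 252, 18, 18, 258] [[0.423, -0.2584], [0.4264, -0.255], [0.439, -0.2422]]
[389.5, 282.1] [384, 277, 12, 11, 99] [[0.4117, -0.3035], [0.4154, -0.2989], [0.4291, -0.2815]]
[494.0, 303.7] [471, 285, 41, 36, 638] [[0.4174, -0.4108], [0.4209, -0.4032], [0.4341, -0.3747]]
[314.3, 355.7] [293, 351, 46, 11, 396] [[0.3109, -0.2613], [0.3174, -0.2578], [0.3416, -0.2448]]
[469.6, 354.6] [456, 352, 31, 6, 124] [[0.3558, -0.4144], [0.361, -0.4067], [0.3805, -0.3778]]
-74.14500660191531
```

View pics/w2.png

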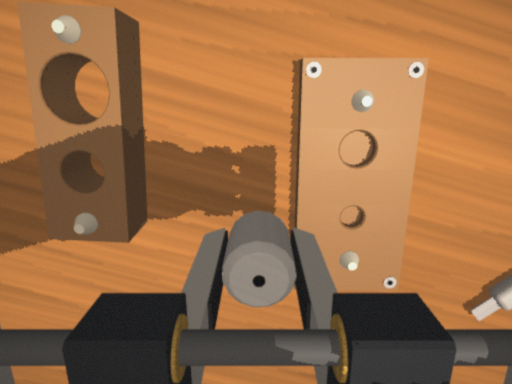

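The thick core is held upright at (259,280). The base is clear on the right, with keys at (362,100) and (349,260), the wide socket at (358,148), the narrow one at (351,216), and corner screws at (313,69), (416,69) and (390,282).

Run:
```python
from h import *
d=cam("wrist")
g=cv2.cvtColor(d['image'],cv2.COLOR_RGB2GRAY)
e=cv2.Canny(g,40,100)
for c in cv2.HoughCircles(cv2.GaussianBlur(g,(3,3),0),cv2.HOUGH_GRADIENT,1,25,param1=80,param2=12,minRadius=9,maxRadius=24)[0]:
    if 310<c[0]<400 and 80<c[1]<290: print(c,ray(d,c[:2],.02)[0].round(4))
for uv in [(358,148),(351.5,216)]: print(uv,ray(d,uv,.02)[0].round(4))
cv2.imwrite('pics/w2c.png',cv2.resize(d['image'][50:290,290:430,::-1],None,fx=2.5,fy=2.5,interpolation=cv2.INTER_CUBIC))
plan([.5245,-.229,.10],np.radians(-74.2))
```

```text
[357.5 146.5  19.4] [ 0.5253 -0.2282  0.02  ]
[351.5 215.5  12.1] [ 0.4652 -0.2449  0.02  ]
[360.5 101.5   9.4] [ 0.5607 -0.2176  0.02  ]
(358, 148) [ 0.5242 -0.2291  0.02  ]
(351.5, 216) [ 0.4647 -0.2451  0.02  ]
turn [-0.0, -0.001, 0.001] shift mm [38.1, 84.3, 49.9] t 9.55 j7 -0.39
```

View pics/w2c.png

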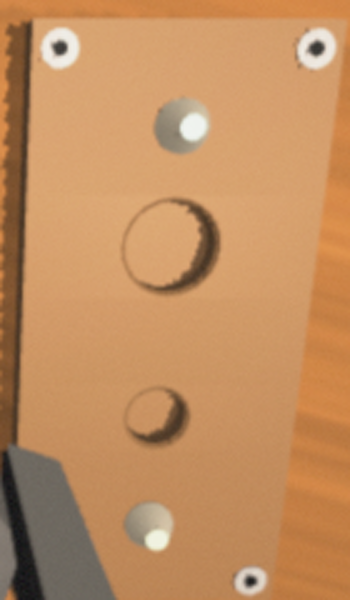

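The close-up puts the wide socket at full-image (358,148) and the narrow at (352.8,216). That gives the base centre near (0.4942,-0.2372), yaw 15.7°.

```bash
python3 -m crank '{"commands":[[[0,0,0],[38.5,84,50],0.2],[[0,0,0],[38.5,84,50],0.2],[[0,0,0],[38.5,84,50],0.2],[[0,0,0],[38.5,84,50],0.2],[[0,0,0],[38.5,84,50],0.2],[[0,0,0],[38.5,84,50],0.2],[[0,0,0],[38.5,84,50],0.2]]}' | head -3
python3 - <<'E'
from h import *
plan([.525,-.2286,.049],np.radians(-74.3))
E
```

```text
t: 10.25
eef_pos: [0.524, -0.2274, 0.1009]
ee_rot: [[0.962, 0.273, 0.001], [0.273, -0.962, 0.002], [0.002, -0.001, -1.0]]
turn [-0.001, -0.002, 0.003] shift mm [0.5, 1.5, 51.9] t 10.25 j7 -0.31
```

```bash
python3 -m crank '{"commands":[[[0,0,0],[0.5,1,20],0.2],[[0,0,0],[0.5,1,35],0.2],[[0,0,0],[0.5,1,40],0.2],[[0,0,0],[0.5,1,45],0.2],[[0,0,0],[0.5,1,49],0.2],[[0,0,0],[0.5,1,52],0.2],[[0,0,0],[0.5,1,52],0.2],[[0,0,0],[0.5,1,52],0.2]]}'
```

```text
t: 11.05
eef_pos: [0.525, -0.2293, 0.0483]
ee_rot: [[0.962, 0.272, 0.001], [0.272, -0.962, 0.001], [0.001, -0.001, -1.0]]
force: [-0.3, 0.2, -1.8]
width: 0.0355
grip_force: 25.0
```

```bash
python3 -m crank '{"commands":[[[0,0,0],[0,0,0],0.65],[[0,0,0],[0,0,0],0.65],[[0,0,0],[0,0,0],0.65],[[0,0,0],[0,0,0],0.65],[[0,0,0],[0,0,-40],0.65],[[0,0,0],[0,0,-80],0.65],[[0,0,0],[0,0,-100],0.65],[[0,0,0],[0,0,-100],0.65]]}'
python3 - <<'E'
from h import *
plan([.63,.0,.13],np.radians(-74.3))
E
```

```text
t: 11.85
eef_pos: [0.5265, -0.2305, 0.1511]
ee_rot: [[0.962, 0.272, 0.006], [0.272, -0.962, -0.001], [0.005, 0.003, -1.0]]
force: [0.9, -0.4, 0.2]
width: 0.0614
grip_force: 0.0
turn [0.003, -0.005, 0.002] shift mm [162.2, -193.6, 21.4] t 11.85 j7 -0.36
```

```bash
python3 -m crank '{"commands":[[[0.003,-0.005,0],[162,-193,5],0.65],[[0.003,-0.005,0],[162,-193,5],0.65],[[0.003,-0.005,0],[162,-193,5],0.65],[[0.003,-0.005,0],[162,-193,5],0.65],[[0.003,-0.005,0],[162,-193,5],0.65],[[0.003,-0.005,0],[162,-193,20],0.65],[[0.003,-0.005,0],[162,-193,20],0.65],[[0.003,-0.005,0],[162,-193,20],0.65]]}' | head -3
python3 - <<'E'
from h import *
d=cam("wrist");cv2.imwrite('pics/w3.png',d['image'][:,:,::-1])
for c,s in blobs(d,200):
    print(c,s,[np.round(ray(d,c,z)[0],4).tolist()[:2] for z in (.058,.063)])
E
```

```text
t: 12.65
eef_pos: [0.6269, -0.0013, 0.1276]
ee_rot: [[0.963, 0.27, -0.007], [0.27, -0.963, 0.001], [-0.007, -0.003, -1.0]]
[104.9, 123.5] [70, 98, 68, 55, 2370] [[0.6596, 0.1141], [0.6606, 0.112]]
[254.0, 139.0] [239, 121, 30, 36, 787] [[0.6764, 0.0165], [0.6771, 0.0166]]
[226.6, 297.3] [217, 287, 21, 23, 372] [[0.5533, 0.0044], [0.5566, 0.0048]]
[340.4, 355.3] [297, 351, 92, 11, 721] [[0.5257, -0.0983], [0.5297, -0.0957]]
```

View pics/w3.png

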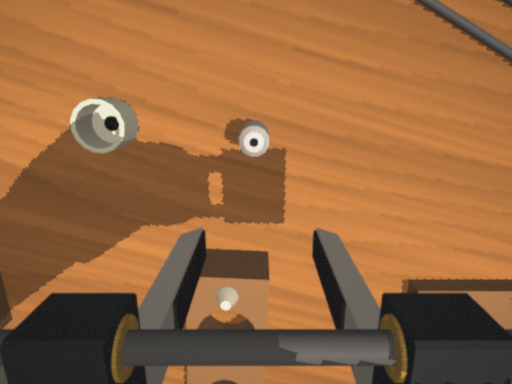

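Slim core top is at (254,141), with the cup at (103,124) well clear to its left. I'll go to the slim core and centre it with two squeezes.

Run:
```python
from h import *
plan([.675,.0163,.09],np.radians(-74.3))
```

```text
turn [-0.003, 0.005, -0.002] shift mm [51.1, -4.6, 38.0] t 12.7 j7 -0.77
```

```bash
python3 -m crank '{"commands":[[[-0.003,0.005,0],[51,-4.5,10],0.65],[[-0.003,0.005,0],[51,-4.5,10],0.65],[[-0.003,0.005,0],[51,-4.5,38],0.65],[[-0.003,0.005,0],[51,-4.5,38],0.65],[[-0.003,0.005,0],[51,-4.5,38],0.65],[[-0.003,0.005,0],[51,-4.5,38],0.65]]}' | head -3
python3 - <<'E'
from h import *
d=cam("wrist")
for c,s in blobs(d,200):
    print(c,s,[np.round(ray(d,c,z)[0],4).tolist()[:2] for z in (.058,.063)])
plan([.675,.0163,.038],np.radians(-74.3))
E
```

```text
t: 13.3
eef_pos: [0.6763, 0.0176, 0.0917]
ee_rot: [[0.963, 0.271, 0.002], [0.271, -0.963, 0.001], [0.002, 0.0, -1.0]]
[90.0, 12.6] [0, 0, 163, 31, 3838] [[0.7703, 0.1342], [0.7699, 0.1318]]
[96.4, 206.2] [61, 174, 71, 65, 2430] [[0.6668, 0.1161], [0.6691, 0.1142]]
[260.3, 231.6] [244, 215, 33, 33, 759] [[0.6776, 0.0174], [0.6796, 0.0179]]
[341.0, 355.3] [292, 350, 102, 12, 896] [[0.6046, -0.0608], [0.6085, -0.0582]]
turn [-0.0, -0.003, 0.001] shift mm [-1.9, 1.2, 53.8] t 13.35 j7 -0.81
```

Estimate is now (0.6776,0.0174), which nearly matches the TCP.

```bash
python3 -m crank '{"commands":[[[0,-0.002,0],[0.5,0,25],0.65],[[0,-0.002,0],[0.5,0,45],0.65],[[0,-0.002,0],[0.5,0,53],0.65],[[0,-0.002,0],[0.5,0,53],0.5],[[0,-0.002,0],[0.5,0,53],0.3],[[0,-0.002,0],[0.5,0,53],0.1],[[0,-0.002,0],[0.5,0,53],0.1],[[0,-0.002,0],[0.5,0,53],0.1]]}' 5
python3 -m crank '{"commands":[[[0,0,0],[0,0,0],0.1],[[0,0,0],[0,0,0],0.1],[[0,0,0],[0,0,0],0.1],[[0,0,0],[0,0,0],0.1]]}' 5 | tail -2
python3 -m crank '{"commands":[[[0,0,0],[0,0,0],0.5],[[0,0,0],[0,0,0],0.5],[[0,0,-1.2],[0,0,0],0.5],[[0,0,-1.2],[0,0,0],0.5],[[0,0,-1.2],[0,0,0],0.5],[[0,0,-1.2],[0,0,0],0.5],[[0,0,-1.2],[0,0,0],0.5],[[0,0,-1.2],[0,0,0],0.5]]}' | head -2
python3 - <<'E'
from h import *
print(yawdeg())
E
```

```text
t: 14.15
eef_pos: [0.6767, 0.019, 0.0379]
ee_rot: [[0.962, 0.272, -0.0], [0.272, -0.962, 0.0], [-0.0, -0.0, -1.0]]
force: [0.3, -0.3, 1.1]
width: 0.0245
grip_force: 0.1
width: 0.0218
grip_force: 5.0
t: 15.35
eef_pos: [0.6759, 0.0191, 0.0367]
-22.280386203199296
```

```bash
python3 -m crank '{"commands":[[[0,0,-0.5],[0,0,0],0.5],[[0,0,-0.5],[0,0,0],0.5],[[0,0,-0.5],[0,0,0],0.5],[[0,0,-0.5],[0,0,0],0.5],[[0,0,-0.5],[0,0,0],0.1],[[0,0,-0.5],[0,0,0],0.1],[[0,0,-0.5],[0,0,0],0.1],[[0,0,-0.5],[0,0,0],0.1]]}' 5 | tail -2
python3 -m crank '{"commands":[[[0,0,0],[0,0,0],0.1],[[0,0,0],[0,0,0],0.1],[[0,0,0],[0,0,0],0.5],[[0,0,0],[0,0,0],0.5],[[0,0,0],[0,0,0],0.5],[[0,0,0.75],[0,0,0],0.5],[[0,0,0.75],[0,0,0],0.5],[[0,0,0.75],[0,0,0],0.5]]}' 5 | tail -2
python3 - <<'E'
from h import *
print(yawdeg());plan([.676,.019,.038],np.radians(-74.3))
E
```

```text
width: 0.022
grip_force: 5.0
width: 0.0468
grip_force: 0.0
-20.12824789641887
turn [-0.001, 0.0, 0.945] shift mm [-0.2, -0.3, -0.7] t 16.95 j7 -0.03
```

```bash
python3 -m crank '{"commands":[[[0,0,0.94],[0,0,0],0.5],[[0,0,0.94],[0,0,0],0.5],[[0,0,0.94],[0,0,0],0.5],[[0,0,0.94],[0,0,0],0.5],[[0,0,0.94],[0,0,0],0.5],[[0,0,0.94],[0,0,0],0.5],[[0,0,0.94],[0,0,0],0.5],[[0,0,0.94],[0,0,0],0.1]]}' 20 | tail -2
python3 -m crank '{"commands":[[[0,0,0],[0,0,0],0.1],[[0,0,0],[0,0,0],0.1],[[0,0,0],[0,0,0],0.1],[[0,0,0],[0,0,0],0.1],[[0,0,0],[0,0,-30],0.1],[[0,0,0],[0,0,-70],0.1],[[0,0,0],[0,0,-100],0.1],[[0,0,0],[0,0,-100],0.1]]}'
python3 - <<'E'
from h import *
print(yawdeg());plan([.4652,-.2451,.138],np.radians(-74.3))
E
```

```text
width: 0.0424
grip_force: 0.0
t: 18.55
eef_pos: [0.6794, 0.018, 0.142]
ee_rot: [[0.959, 0.282, 0.007], [0.282, -0.959, -0.0], [0.007, 0.002, -1.0]]
force: [1.2, -0.8, -0.9]
width: 0.0217
grip_force: 20.0
-73.62228451647987
turn [0.002, -0.007, 0.012] shift mm [-279.7, 192.1, 2.6] t 18.55 j7 -0.83
```

```bash
python3 -m crank '{"commands":[[[0.002,-0.006,0.012],[-280,192,2],0.1],[[0.002,-0.006,0.012],[-280,192,2],0.1],[[0.002,-0.006,0.012],[-280,192,2],0.1],[[0.002,-0.006,0.012],[-280,192,2],0.1],[[0.002,-0.006,0.012],[-280,192,2],0.1],[[0.002,-0.006,0.012],[-280,192,2],0.1],[[0.002,-0.006,0.012],[-280,192,2],0.1],[[0.002,-0.006,0.012],[-280,192,2],0.1]]}' | head -3
python3 -m crank '{"commands":[[[0,0,0],[0,0,0],0.1],[[0,0,0],[0,0,15],0.1],[[0,0,0],[0,0,30],0.1],[[0,0,0],[0,0,30],0.1],[[0,0,0],[0,0,30],0.1]]}' | head -3
python3 - <<'E'
from h import *
plan([.4652,-.2451,.048],np.radians(-74.3))
d=cam("wrist");cv2.imwrite('pics/w4.png',d['image'][:,:,::-1])
E
```

```text
t: 19.35
eef_pos: [0.457, -0.2495, 0.1355]
ee_rot: [[0.965, 0.26, -0.01], [0.26, -0.965, -0.002], [-0.01, -0.001, -1.0]]
t: 19.85
eef_pos: [0.4623, -0.2429, 0.105]
ee_rot: [[0.962, 0.272, -0.008], [0.272, -0.962, 0.001], [-0.008, -0.004, -1.0]]
turn [-0.004, 0.008, 0.002] shift mm [2.7, 3.1, 57.0] t 19.85 j7 -0.21
```

View pics/w4.png

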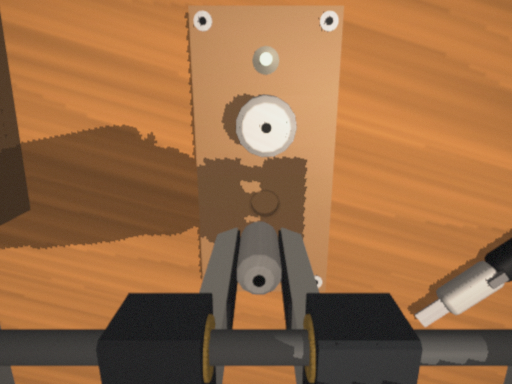

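The thick core stands seated at (266,127). The narrow socket is at (264,202), with the slim core's foot just short of it, so I'll correct and lower.

```bash
python3 -m crank '{"commands":[[[-0.004,0.008,0],[2.7,3,10],0.1],[[-0.004,0.008,0],[2.7,3,20],0.1],[[-0.004,0.008,0],[2.7,3,30],0.1],[[-0.004,0.008,0],[2.7,3,30],0.1],[[-0.004,0.008,0],[2.7,3,30],0.1]]}' | head -3
python3 - <<'E'
from h import *
plan([.4652,-.2451,.048],np.radians(-74.3))
E
```

```text
t: 20.4
eef_pos: [0.4645, -0.2463, 0.0749]
ee_rot: [[0.963, 0.27, 0.0], [0.27, -0.963, -0.001], [0.0, 0.001, -1.0]]
turn [0.001, -0.0, -0.001] shift mm [1.0, -1.0, 26.9] t 20.4 j7 -0.16
```

```bash
python3 -m crank '{"commands":[[[0,0,0],[1,-0.5,8],0.1],[[0,0,0],[1,-0.5,14],0.1],[[0,0,0],[1,-0.5,18],0.1],[[0,0,0],[1,-0.5,22],0.1],[[0,0,0],[1,-0.5,25],0.1],[[0,0,0],[1,-0.5,27],0.1],[[0,0,0],[1,-0.5,27],0.1]]}'
```

```text
t: 21.1
eef_pos: [0.4656, -0.2455, 0.0481]
ee_rot: [[0.963, 0.27, 0.001], [0.27, -0.963, -0.001], [0.001, 0.001, -1.0]]
force: [0.2, -0.1, 0.1]
width: 0.0212
grip_force: 20.0
```

```bash
python3 -m crank '{"commands":[[[0,0,0],[0,0,0.5],0.5],[[0,0,0],[0,0,0.5],0.5],[[0,0,0],[0,0,0.5],0.5],[[0,0,0],[0,0,0.5],0.5],[[0,0,0],[0,0,-40],0.5],[[0,0,0],[0,0,-80],0.5],[[0,0,0],[0,0,-130],0.8],[[0,0,0],[0,0,-130],1]]}' | head -3
python3 - <<'E'
from h import *
d=cam("wrist");
for c,s in blobs(d,200):
    print(c,s,[np.round(ray(d,c,z)[0],4).tolist()[:2] for z in (.068,)])
plan([.43,-.06,.18],np.radians(-75))
E
```

```text
t: 21.9
eef_pos: [0.4684, -0.2481, 0.1839]
ee_rot: [[0.963, 0.27, 0.01], [0.27, -0.963, -0.006], [0.008, 0.009, -1.0]]
[254.3, 75.7] [245, 66, 19, 20, 286] [[0.5601, -0.2195]]
[253.9, 123.8] [233, 102, 43, 45, 1494] [[0.5251, -0.2289]]
[253.8, 195.4] [242, 185, 25, 24, 398] [[0.4678, -0.2446]]
[479.2, 214.0] [448, 191, 63, 47, 488] [[0.5037, -0.4362]]
[255.0, 226.0] [247, 218, 17, 17, 210] [[0.4415, -0.2529]]
[411.2, 258.5] [376, 235, 69, 50, 1222] [[0.4488, -0.3959]]
turn [0.005, -0.006, 0.012] shift mm [14.6, -189.6, 0.4] t 21.95 j7 -0.3
```

```bash
python3 -m crank '{"commands":[[[0.005,-0.006,0.012],[32,-222,-20],1],[[0.005,-0.006,0.012],[32,-222,-20],1],[[0.005,-0.006,0.012],[32,-222,-20],1],[[0.005,-0.006,0.012],[32,-222,-20],1],[[0.005,-0.006,0.012],[32,-222,-20],1],[[0.005,-0.006,0.012],[32,-222,-20],1],[[0.005,-0.006,0.012],[32,-222,-20],1],[[0.005,-0.006,0.012],[32,-222,-20],1]]}' | head -3
python3 -m crank '{"commands":[[[0,0,0],[0,0,0],1],[[0,0,0],[0,0,0],1],[[0,0,0],[0,0,0],1]]}' | head -3
python3 - <<'E'
from h import *
d=cam("wrist");cv2.imwrite('pics/w5.png',d['image'][:,:,::-1])
for c,s in blobs(d,80):
    print(c,s,[np.round(ray(d,c,z)[0],4).tolist()[:2] for z in (.058,.063)])
E
```

```text
t: 22.75
eef_pos: [0.4363, -0.0244, 0.1979]
ee_rot: [[0.966, 0.257, -0.006], [0.257, -0.966, 0.001], [-0.006, -0.003, -1.0]]
t: 23.05
eef_pos: [0.4363, -0.0238, 0.1981]
ee_rot: [[0.966, 0.257, -0.006], [0.257, -0.966, 0.002], [-0.005, -0.004, -1.0]]
[262.4, 49.4] [253, 39, 20, 22, 344] [[0.5486, 0.0038], [0.5481, 0.0037]]
[451.2, 77.8] [445, 71, 13, 14, 123] [[0.5677, -0.1533], [0.5669, -0.1508]]
[492.3, 103.6] [482, 95, 23, 18, 301] [[0.5575, -0.1955], [0.5568, -0.1923]]
[503.8, 153.7] [494, 133, 18, 39, 549] [[0.5209, -0.2244], [0.5208, -0.2207]]
[256.6, 211.8] [248, 204, 18, 17, 243] [[0.4118, -0.0274], [0.4136, -0.027]]
[500.1, 217.6] [489, 206, 23, 23, 380] [[0.465, -0.2485], [0.4659, -0.2444]]
[468.1, 242.8] [459, 235, 19, 16, 223] [[0.4336, -0.2307], [0.435, -0.2269]]
[352.6, 354.7] [300, 352, 122, 7, 433] [[0.2819, -0.1676], [0.2858, -0.1648]]
```

View pics/w5.png

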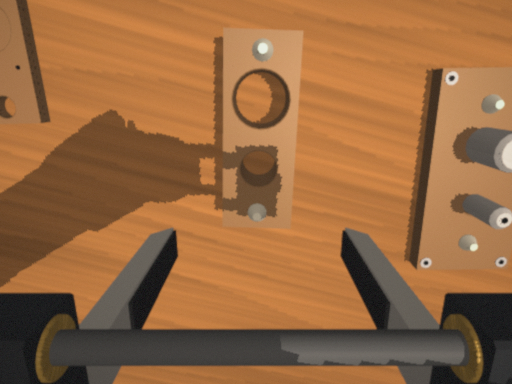

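Both cores stand upright in the base at right. The cheek keys are at (262,49) and (257,212), with bores at (261,98) and (257,167), the wide one being the far one.

Run:
```python
from h import *
d=cam("wrist")
g=cv2.GaussianBlur(cv2.cvtColor(d['image'],cv2.COLOR_RGB2GRAY),(3,3),0)
for c in cv2.HoughCircles(g,cv2.HOUGH_GRADIENT,1,25,param1=80,param2=14,minRadius=14,maxRadius=34)[0]:
    if 220<c[0]<300 and 50<c[1]<220: print(c,ray(d,c[:2],.05)[0].round(4))
for uv in [(261.5,98.5),(258,167)]: print(uv,ray(d,uv,.05)[0].round(4))
# edges of block: corners
print(ray(d,[(222.5,30),(303,31.5),(293,226.5),(222.5,226)],.05).round(4))
print(yawdeg()); plan([.480,-.0118,.12],np.radians(-77.1))
```

```text
[260.5  98.5  29.1] [ 0.5109 -0.0044  0.05  ]
[258.5 167.5  18.3] [ 0.4513 -0.0185  0.05  ]
(261.5, 98.5) [ 0.5111 -0.0053  0.05  ]
(258, 167) [ 0.4516 -0.0179  0.05  ]
[[ 5.553e-01  3.980e-02  5.000e-02]
 [ 5.712e-01 -2.450e-02  5.000e-02]
 [ 4.035e-01 -6.580e-02  5.000e-02]
 [ 3.864e-01  3.000e-04  5.000e-02]]
-75.05456390120186
turn [-0.004, 0.005, 0.036] shift mm [45.6, 0.3, 77.8] t 23.15 j7 -0.72
```

```bash
python3 -m crank '{"commands":[[[-0.004,0.005,0.036],[45.5,0,78],1],[[-0.004,0.005,0.036],[45.5,0,78],1],[[-0.004,0.005,0.036],[45.5,0,78],1],[[-0.004,0.005,0.036],[45.5,0,78],1],[[-0.004,0.005,0.036],[45.5,0,78],1],[[-0.004,0.005,0.036],[45.5,0,78],1]]}' | head -3
python3 - <<'E'
from h import *
plan([.480,-.0119,.031],np.radians(-77.2))
E
```

```text
t: 23.75
eef_pos: [0.4799, -0.0114, 0.1214]
ee_rot: [[0.975, 0.223, 0.002], [0.223, -0.975, -0.0], [0.002, 0.001, -1.0]]
turn [0.001, -0.002, 0.002] shift mm [-0.2, 0.5, 90.4] t 23.75 j7 -0.65
```

```bash
python3 -m crank '{"commands":[[[0.001,-0.002,0.002],[0,0.5,30],1],[[0.001,-0.002,0.002],[0,0.5,60],1],[[0.001,-0.002,0.002],[0,0.5,80],1],[[0.001,-0.002,0.002],[0,0.5,90],1],[[0.001,-0.002,0.002],[0,0.5,90],0.6],[[0.001,-0.002,0.002],[0,0.5,90],0.6],[[0.001,-0.002,0.002],[0,0.5,90],0.6],[[0.001,-0.002,0.002],[0,0.5,90],0.5]]}' 10
python3 -m crank '{"commands":[[[0,0,0],[0,0,0],0.5],[[0,0,0],[0,0,0],0.5],[[0,0,0],[0,0,0],0.5],[[0,0,0],[0,0,0],0.5]]}' 40
```

```text
t: 24.55
eef_pos: [0.4807, -0.0117, 0.0308]
ee_rot: [[0.975, 0.222, -0.0], [0.222, -0.975, -0.0], [-0.0, 0.0, -1.0]]
force: [-1.5, 0.7, 5.6]
width: 0.0659
grip_force: 10.1
t: 24.95
eef_pos: [0.4806, -0.0117, 0.0308]
ee_rot: [[0.975, 0.222, -0.001], [0.222, -0.975, 0.0], [-0.001, -0.0, -1.0]]
force: [-0.7, 0.4, 6.4]
width: 0.0657
grip_force: 40.0
```

```bash
python3 -m crank '{"commands":[[[0,0,0],[0,0,-20],0.5],[[0,0,0],[0,0,-60],0.5],[[0,0,0],[0,0,-100],0.5],[[0,0,0],[0,0,-120],0.5],[[0,0,0],[0,0,-120],0.5],[[0,0,0],[0,0,-120],0.5]]}' | tail -5
python3 - <<'E'
from h import *
plan([.4945,-.2372,.145],np.radians(-74.3))
E
```

```text
eef_pos: [0.4795, -0.0108, 0.1493]
ee_rot: [[0.975, 0.223, -0.003], [0.223, -0.975, 0.001], [-0.003, -0.002, -1.0]]
force: [0.1, 0.2, -3.7]
width: 0.0655
grip_force: 40.0
turn [-0.002, 0.003, -0.049] shift mm [-35.8, 224.0, 4.0] t 25.55 j7 -0.69
```

```bash
python3 -m crank '{"commands":[[[-0.002,0.003,-0.049],[-6,38,0],0.5],[[-0.002,0.003,-0.049],[-12,76,0],0.5],[[-0.002,0.003,-0.049],[-18,114,0],0.5],[[-0.002,0.003,-0.049],[-24,150,0],0.5],[[-0.002,0.003,-0.049],[-30,185,0],0.5],[[-0.002,0.003,-0.049],[-35.5,215,0],0.5],[[-0.002,0.003,-0.049],[-35.5,224,0],0.5],[[-0.002,0.003,-0.049],[-35.5,224,0],0.5]]}' | head -3
python3 -m crank '{"commands":[[[0,0,0],[0,0,0],0.5],[[0,0,0],[0,0,0],0.5],[[0,0,0],[0,0,25],0.5],[[0,0,0],[0,0,25],0.5],[[0,0,0],[0,0,25],0.5]]}' | head -3
python3 - <<'E'
from h import *
plan([.4945,-.2372,.051],np.radians(-74.3))
d=cam("wrist");cv2.imwrite('pics/w6.png',d['image'][:,:,::-1])
d=cam("scene");cv2.imwrite('pics/s6.png',cv2.resize(d['image'][100:200,190:350,::-1],None,fx=4,fy=4))
E
```

```text
t: 26.35
eef_pos: [0.4941, -0.239, 0.1481]
ee_rot: [[0.964, 0.267, -0.002], [0.267, -0.964, -0.0], [-0.002, 0.0, -1.0]]
t: 26.85
eef_pos: [0.4951, -0.2367, 0.1247]
ee_rot: [[0.963, 0.271, -0.0], [0.271, -0.963, 0.0], [-0.0, -0.0, -1.0]]
turn [-0.0, 0.0, 0.0] shift mm [-0.7, 0.4, 73.7] t 26.85 j7 -0.28
```

View pics/w6.png

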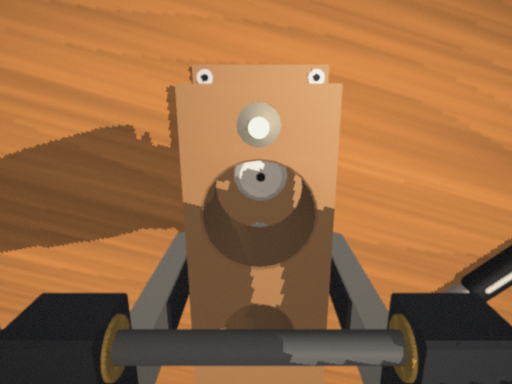

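The cheek is centred over the board laterally. The screws at (204,77) and (316,77) straddle it, and the thick core shows inside the wide bore at (260,177). Lowering.

```bash
python3 -m crank '{"commands":[[[0,0,0],[-0.5,0.4,12],0.5],[[0,0,0],[-0.5,0.4,24],0.5],[[0,0,0],[-0.5,0.4,36],0.5],[[0,0,0],[-0.5,0.4,46],0.5],[[0,0,0],[-0.5,0.4,54],0.5],[[0,0,0],[-0.5,0.4,58],0.5],[[0,0,0],[-0.5,0.4,60],0.5],[[0,0,0],[-0.5,0.4,60],0.5]]}' | sed -n 1,4p
python3 -m crank '{"commands":[[[0,0,0],[0,0,3],0.5],[[0,0,0],[0,0,6],0.5],[[0,0,0],[0,0,9],0.5],[[0,0,0],[0,0,12],0.5],[[0,0,0],[0,0,13.5],0.5],[[0,0,0],[0,0,13.5],0.5],[[0,0,0],[0,0,13.5],0.5]]}'
```

```text
t: 27.75
eef_pos: [0.495, -0.2386, 0.0647]
ee_rot: [[0.963, 0.269, 0.001], [0.269, -0.963, -0.001], [0.001, 0.001, -1.0]]
force: [-0.8, 0.2, -4.3]
t: 28.45
eef_pos: [0.495, -0.2385, 0.0513]
ee_rot: [[0.963, 0.269, 0.001], [0.269, -0.963, -0.001], [0.001, 0.001, -1.0]]
force: [-0.4, -0.4, -4.7]
width: 0.0658
grip_force: 40.0
```

```bash
python3 -m crank '{"commands":[[[0,0,0],[0,0,1],0.5],[[0,0,0],[0,0,1],0.5],[[0,0,0],[0,0,1],0.5]]}'
python3 -m crank '{"commands":[[[0,0,0],[0,0,0],1],[[0,0,0],[0,0,0],1],[[0,0,0],[0,0,0],1],[[0,0,0],[0,0,0],1],[[0,0,0],[0,0,0],1]]}' | tail -3
python3 -m crank '{"commands":[[[0,0,0],[0,0,-20],1],[[0,0,0],[0,0,-40],1],[[0,0,0],[0,0,-80],1],[[0,0,0],[-20,0,-120],1],[[0,0,0],[-60,0,-150],1],[[0,0,0],[-60,0,-150],1],[[0,0,0],[-60,0,-150],1],[[0,0,0],[-60,0,-150],1]]}' | head -3
python3 - <<'E'
from h import *
d=cam("wrist");cv2.imwrite('pics/w7.png',d['image'][:,:,::-1])
for c,s in blobs(d,80):
    print(c,s,[np.round(ray(d,c,z)[0],4).tolist()[:2] for z in (.02,.068,.083)])
plan([.475,.23,.2],np.radians(-74.3))
E
```

```text
t: 28.75
eef_pos: [0.4952, -0.2387, 0.0509]
ee_rot: [[0.963, 0.269, 0.002], [0.269, -0.963, -0.001], [0.001, 0.002, -1.0]]
force: [-1.2, 0.3, 3.6]
width: 0.0656
grip_force: 40.0
force: [-0.0, -0.8, -0.1]
width: 0.0938
grip_force: 0.0
t: 30.05
eef_pos: [0.4377, -0.2537, 0.1996]
ee_rot: [[0.963, 0.271, 0.001], [0.271, -0.963, -0.0], [0.001, 0.0, -1.0]]
[211.9, 10.2] [207, 3, 11, 15, 117] [[0.5741, -0.1715], [0.5661, -0.1799], [0.5635, -0.1826]]
[306.4, 9.6] [300, 3, 12, 15, 102] [[0.5975, -0.2529], [0.5861, -0.2498], [0.5826, -0.2488]]
[260.1, 28.9] [250, 17, 22, 25, 414] [[0.5711, -0.2172], [0.5634, -0.2192], [0.5611, -0.2198]]
[258.9, 83.1] [238, 61, 43, 45, 1504] [[0.5256, -0.2289], [0.5244, -0.2292], [0.5241, -0.2293]]
[258.5, 154.3] [247, 142, 24, 26, 394] [[0.46, -0.2469], [0.4681, -0.2446], [0.4706, -0.2439]]
[480.4, 179.7] [449, 157, 63, 47, 495] [[0.4962, -0.473], [0.4992, -0.4388], [0.5001, -0.4281]]
[259.8, 205.7] [251, 197, 19, 19, 287] [[0.4081, -0.2628], [0.4235, -0.2583], [0.4283, -0.2569]]
[413.0, 225.0] [378, 201, 68, 51, 1228] [[0.4313, -0.426], [0.4435, -0.3984], [0.4473, -0.3898]]
turn [0.0, 0.0, 0.0] shift mm [166.9, -455.5, -0.8] t 30.1 j7 -0.28
```

View pics/w7.png

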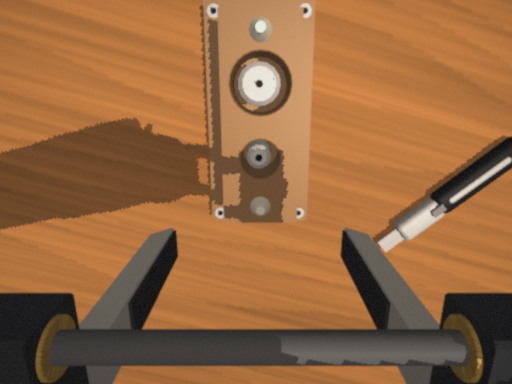

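The cheek is down squarely on the board, with both cores centred in its bores at (259,83) and (258,155) and its keys at (260,29) and (260,206). The lid is next.

```bash
python3 -m crank '{"commands":[[[0,0,0],[90,-230,0],1],[[0,0,0],[90,-230,0],1],[[0,0,0],[90,-230,0],1],[[0,0,0],[90,-230,0],1],[[0,0,0],[90,-230,0],1],[[0,0,0],[90,-230,0],1],[[0,0,0],[90,-230,0],1]]}' | head -3
python3 -m crank '{"commands":[[[0,0,0],[70,-230,0],1],[[0,0,0],[70,-230,0],1],[[0,0,0],[70,-230,0],1],[[0,0,0],[70,-230,0],1],[[0,0,0],[70,-230,0],1],[[0,0,0],[70,-230,0],1],[[0,0,0],[70,-230,0],1],[[0,0,0],[70,-230,0],1]]}' | head -3
python3 -m crank '{"commands":[[[0,0,0],[0,0,0],1],[[0,0,0],[0,0,0],1],[[0,0,0],[0,0,0],1],[[0,0,0],[0,0,0],1]]}' | head -3
python3 - <<'E'
from h import *
d=cam("wrist");cv2.imwrite('pics/w8.png',d['image'][:,:,::-1])
g=cv2.GaussianBlur(cv2.cvtColor(d['image'],cv2.COLOR_RGB2GRAY),(3,3),0)
for c in cv2.HoughCircles(g,cv2.HOUGH_GRADIENT,1,20,param1=80,param2=14,minRadius=7,maxRadius=30)[0]:
    print(c,ray(d,c[:2],.016)[0].round(4))
E
```

```text
t: 30.8
eef_pos: [0.4619, -0.0072, 0.1991]
ee_rot: [[0.962, 0.274, -0.001], [0.274, -0.962, -0.002], [-0.001, 0.002, -1.0]]
t: 31.6
eef_pos: [0.4678, 0.2289, 0.1997]
ee_rot: [[0.964, 0.266, 0.001], [0.266, -0.964, -0.002], [0.0, 0.003, -1.0]]
t: 32.0
eef_pos: [0.4673, 0.2312, 0.1999]
ee_rot: [[0.963, 0.269, 0.001], [0.269, -0.963, -0.001], [0.001, 0.001, -1.0]]
[246.5 131.5  21.3] [0.5079 0.2554 0.016 ]
[429.5  15.5  21. ] [0.6538 0.1218 0.016 ]
[ 15.5 104.5  16.1] [0.4727 0.479  0.016 ]
[244.5  55.5  12.1] [0.5757 0.2755 0.016 ]
[408.5  15.5  27.1] [0.6486 0.1403 0.016 ]
[448.5 339.5  27.1] [ 0.3341 -0.0425  0.016 ]
[102.5 314.5  26.8] [0.2578 0.3629 0.016 ]
[248.5 199.5  10.5] [0.4399 0.235  0.016 ]
[ 48.5 362.5  19.4] [0.1717 0.4168 0.016 ]
[ 60.5 327.5  14. ] [0.2266 0.4083 0.016 ]
[205.5 168.5  10.6] [0.4603 0.2862 0.016 ]
```

View pics/w8.png

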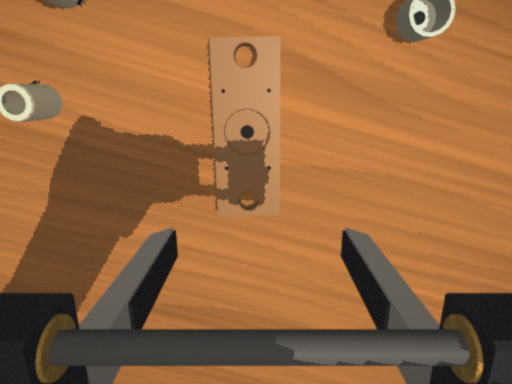

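The lid's holes are at (245,55) and (248,200) and its pocket at (247,131). The narrow casting is at (30,103) and the cup at (425,15), both clear of the grasp.

Run:
```python
from h import *
plan([.508,.2554,.1],np.radians(-73.4))
```

```text
turn [0.001, -0.001, -0.017] shift mm [45.6, -12.3, 99.9] t 32.05 j7 -1.2
```

```bash
python3 -m crank '{"commands":[[[0,0,-0.017],[45.5,-12.3,100],1],[[0,0,-0.017],[45.5,-12.3,100],1],[[0,0,-0.017],[45.5,-12.3,100],1],[[0,0,-0.017],[45.5,-12.3,100],1],[[0,0,-0.017],[45.5,-12.3,100],1],[[0,0,-0.017],[45.5,-12.3,100],1]]}' | head -3
python3 - <<'E'
from h import *
plan([.508,.2554,.022],np.radians(-73.4))
E
```

```text
t: 32.65
eef_pos: [0.5084, 0.2554, 0.1018]
ee_rot: [[0.958, 0.285, 0.003], [0.285, -0.958, 0.0], [0.003, 0.001, -1.0]]
turn [0.001, -0.003, -0.001] shift mm [-0.6, -0.2, 79.8] t 32.65 j7 -1.11
```

```bash
python3 -m crank '{"commands":[[[0.001,-0.003,0],[-0.5,0,30],1],[[0.001,-0.003,0],[-0.5,0,55],1],[[0.001,-0.003,0],[-0.5,0,72],1],[[0.001,-0.003,0],[-0.5,0,80],1],[[0.001,-0.003,0],[-0.5,0,80],1],[[0.001,-0.003,0],[-0.5,0,80],0.5],[[0.001,-0.003,0],[-0.5,0,80],0.5],[[0.001,-0.003,0],[-0.5,0,80],0.5]]}' 10
python3 -m crank '{"commands":[[[0,0,0],[0,0,0],0.5],[[0,0,0],[0,0,0],0.5],[[0,0,0],[0,0,0],0.5],[[0,0,0],[0,0,0],0.5],[[0,0,0],[0,0,0],0.5]]}' 40
```

```text
t: 33.45
eef_pos: [0.5079, 0.2556, 0.0207]
ee_rot: [[0.958, 0.286, -0.001], [0.286, -0.958, -0.0], [-0.001, 0.0, -1.0]]
force: [0.6, -0.2, 0.0]
width: 0.0735
grip_force: 0.0
t: 33.95
eef_pos: [0.5078, 0.2554, 0.0203]
ee_rot: [[0.958, 0.286, -0.002], [0.286, -0.958, -0.001], [-0.002, 0.0, -1.0]]
force: [-1.4, 0.6, 5.6]
width: 0.0658
grip_force: 40.0
```

```bash
python3 -m crank '{"commands":[[[0,0,0],[0,0,-20],0.5],[[0,0,0],[0,0,-60],0.5],[[0,0,0],[0,0,-105],0.5],[[0,0,0],[0,0,-150],0.5],[[0,0,0],[0,0,-150],0.5],[[0,0,0],[0,0,-150],0.5]]}' | tail -5
python3 - <<'E'
from h import *
plan([.51,.01,.17],np.radians(-74.4))
E
```

```text
eef_pos: [0.5076, 0.2559, 0.1701]
ee_rot: [[0.958, 0.286, -0.002], [0.286, -0.958, 0.0], [-0.002, -0.001, -1.0]]
force: [0.7, 0.7, -1.8]
width: 0.0656
grip_force: 40.0
turn [-0.001, 0.002, 0.018] shift mm [-68.1, 236.3, 0.1] t 34.55 j7 -1.18
```

```bash
python3 -m crank '{"commands":[[[0,0.002,0.018],[-10,35,0],0.5],[[0,0.002,0.018],[-20,70,0],0.5],[[0,0.002,0.018],[-32,110,0],0.5],[[0,0.002,0.018],[-43,150,0],0.5],[[0,0.002,0.018],[-55,190,0],0.5],[[0,0.002,0.018],[-68,236,0],0.5],[[0,0.002,0.018],[-68,236,0],0.5]]}' | sed -n 2,3p
python3 - <<'E'
from h import *
plan([.4947,-.2386,.16],np.radians(-74.4))
E
```

```text
eef_pos: [0.5086, 0.0017, 0.1692]
ee_rot: [[0.966, 0.257, -0.002], [0.257, -0.966, -0.005], [-0.003, 0.005, -1.0]]
turn [0.005, 0.003, -0.012] shift mm [-75.2, 228.6, 10.5] t 35.25 j7 -0.75
```

```bash
python3 -m crank '{"commands":[[[0,0,0],[-12,37,0],0.5],[[0,0,0],[-24,74,0],0.5],[[0,0,0],[-36,111,0],0.5],[[0,0,0],[-48,148,0],0.5],[[0,0,0],[-60,185,0],0.5],[[0,0,0],[-70,214,0],0.5],[[0,0,0],[-73,220,0],0.5],[[0,0,0],[-73,220,0],0.5]]}' | sed -n 2,3p
python3 -m crank '{"commands":[[[0,0,0],[0,0,0],0.5],[[0,0,0],[0,0,0],0.5],[[0,0,0],[0,0,0],0.5]]}' | sed -n 2,3p
python3 - <<'E'
from h import *
plan([.4947,-.2386,.125],np.radians(-74.4))
E
```

```text
eef_pos: [0.4975, -0.2218, 0.1687]
ee_rot: [[0.964, 0.266, -0.003], [0.266, -0.964, 0.001], [-0.003, -0.001, -1.0]]
eef_pos: [0.4991, -0.2199, 0.1698]
ee_rot: [[0.963, 0.271, -0.001], [0.271, -0.963, 0.001], [-0.001, -0.001, -1.0]]
turn [-0.001, 0.001, 0.002] shift mm [-9.3, 16.9, 44.8] t 36.35 j7 -0.36
```

```bash
python3 -m crank '{"commands":[[[0,0,0.002],[-9.3,17,0],0.5],[[0,0,0.002],[-9.3,17,0],0.5],[[0,0,0.002],[-9.3,17,20],0.5],[[0,0,0.002],[-9.3,17,40],0.5],[[0,0,0.002],[-9.3,17,45],0.5],[[0,0,0.002],[-9.3,17,45],0.5],[[0,0,0.002],[-9.3,17,45],0.5]]}' | sed -n 2,3p
python3 - <<'E'
from h import *
plan([.4947,-.2386,.0903],np.radians(-74.4))
d=cam("wrist");cv2.imwrite('pics/w9.png',d['image'][:,:,::-1])
E
```

```text
eef_pos: [0.4949, -0.2405, 0.1258]
ee_rot: [[0.964, 0.267, 0.001], [0.267, -0.964, -0.001], [0.0, 0.001, -1.0]]
turn [0.001, -0.0, -0.002] shift mm [0.3, -1.9, 35.5] t 37.05 j7 -0.28
```

View pics/w9.png

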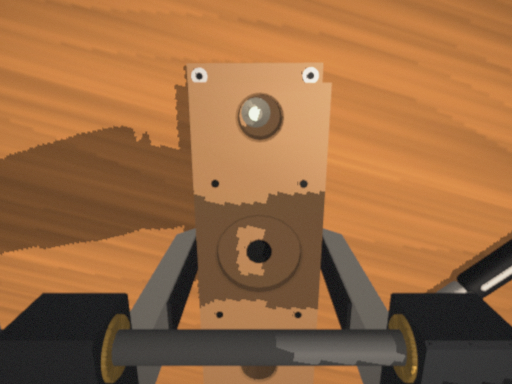

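The far key shows through the lid hole at (255,113), with the hole centre at (260,117). The lid needs to move about 2 mm left, which matches the computed shift.

```bash
python3 -m crank '{"commands":[[[0,0,-0.002],[0.5,-1.9,6],0.5],[[0,0,-0.002],[0.5,-1.9,12],0.5],[[0,0,-0.002],[0.5,-1.9,18],0.5],[[0,0,-0.002],[0.5,-1.9,23],0.5],[[0,0,-0.002],[0.5,-1.9,27],0.5],[[0,0,-0.002],[0.5,-1.9,31],0.5],[[0,0,-0.002],[0.5,-1.9,34],0.5],[[0,0,-0.002],[0.5,-1.9,36],0.5]]}'
python3 -m crank '{"commands":[[[0,0,0],[0,0,0.5],0.5],[[0,0,0],[0,0,0.5],0.5],[[0,0,0],[0,0,0.5],0.5]]}'
```

```text
t: 37.9
eef_pos: [0.4943, -0.2386, 0.0902]
ee_rot: [[0.963, 0.268, 0.0], [0.268, -0.963, 0.001], [0.0, -0.0, -1.0]]
force: [-5.4, 4.6, 28.9]
width: 0.0656
grip_force: 40.0
t: 38.2
eef_pos: [0.4942, -0.2386, 0.0903]
ee_rot: [[0.963, 0.268, 0.001], [0.268, -0.963, 0.0], [0.001, -0.0, -1.0]]
force: [-3.0, 3.3, 14.2]
width: 0.0652
grip_force: 40.0
```

```bash
python3 -m crank '{"commands":[[[0,0,0],[0,0,-0.5],1],[[0,0,0],[0,0,-0.5],1],[[0,0,0],[0,0,-0.5],1],[[0,0,0],[0,0,-0.5],1],[[0,0,0],[0,0,-0.5],1],[[0,0,0],[0,0,-30],1],[[0,0,0],[0,0,-70],1],[[0,0,0],[0,0,-100],1]]}'|head -2
python3 -m crank '{"commands":[[[0,0,0],[-60,0,-10],1],[[0,0,0],[-60,0,-10],1],[[0,0,0],[-60,0,-10],1],[[0,0,0],[-60,0,-10],1],[[0,0,0],[-60,0,-10],1]]}'|head -2
python3 - <<'E'
from h import *
d=cam("wrist");cv2.imwrite('pics/w10.png',d['image'][:,:,::-1])
g=cv2.GaussianBlur(cv2.cvtColor(d['image'],cv2.COLOR_RGB2GRAY),(3,3),0)
for c in cv2.HoughCircles(g,cv2.HOUGH_GRADIENT,1,20,param1=80,param2=14,minRadius=7,maxRadius=40)[0]:
    if 180<c[0]<330 and c[1]<260: print(c,ray(d,c[:2],.086)[0].round(4))
plan([.55,.0,.18],np.radians(-74.4))
E
```

```text
t: 39.0
eef_pos: [0.4944, -0.239, 0.1902]
t: 39.5
eef_pos: [0.4377, -0.254, 0.1981]
[256.5 122.5  28. ] [ 0.495  -0.2357  0.086 ]
[260.5  25.5  16.2] [ 0.5624 -0.22    0.086 ]
[258.5 210.5  10.9] [ 0.4253 -0.2569  0.086 ]
[241.5 198.5  27.9] [ 0.4316 -0.2404  0.086 ]
[273.5 138.5  11.1] [ 0.4867 -0.252   0.086 ]
[273.5 110.5  12.2] [ 0.5074 -0.2459  0.086 ]
[215.5 168.5  12.2] [ 0.4506 -0.2135  0.086 ]
turn [0.0, 0.001, 0.001] shift mm [176.9, -214.2, 17.9] t 39.55 j7 -0.28
```

View pics/w10.png

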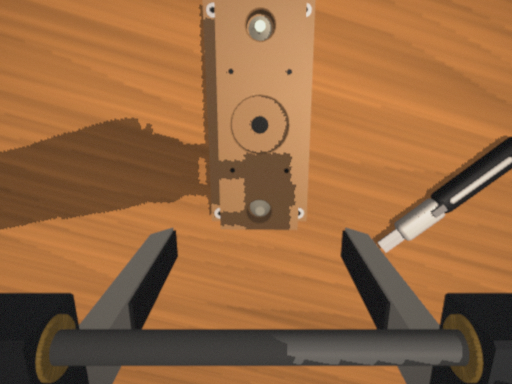

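The lid sits flat with a key in each hole, at (260,25) and (259,210). Its pocket is at (260,125). Last is the cup.

```bash
python3 -m crank '{"commands":[[[0,0,0],[177,-214,10],1],[[0,0,0],[177,-214,10],1],[[0,0,0],[177,-214,10],1],[[0,0,0],[177,-214,10],1],[[0,0,0],[177,-214,10],1],[[0,0,0],[177,-214,10],1],[[0,0,0],[177,-214,10],1]]}' | sed -n 2p
python3 -m crank '{"commands":[[[0,0,0],[97,-77,60],1],[[0,0,0],[97,-77,60],1],[[0,0,0],[97,-77,60],1],[[0,0,0],[97,-77,60],1],[[0,0,0],[97,-77,60],1],[[0,0,0],[97,-77,60],1],[[0,0,0],[97,-77,60],1]]}' | sed -n 2p
python3 - <<'E'
from h import *
d=cam("wrist");cv2.imwrite('pics/w11.png',d['image'][:,:,::-1])
for c,s in blobs(d,200):
    print(c,s,[np.round(ray(d,c,z)[0],4).tolist()[:2] for z in (.036,)])
E
```

```text
eef_pos: [0.5514, 0.0054, 0.1869]
eef_pos: [0.6223, 0.0973, 0.1293]
[229.9, 154.4] [204, 128, 52, 54, 1999] [[0.6535, 0.1285]]
```

View pics/w11.png

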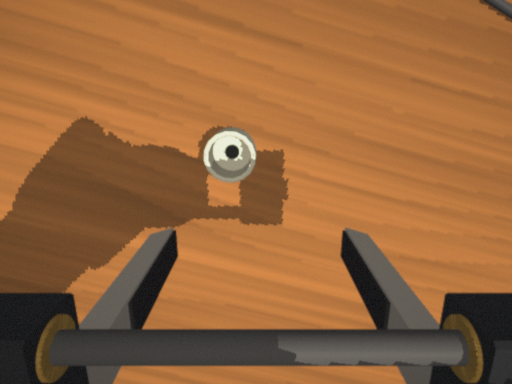

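The cup's rim is at (230,154), which puts it near (0.6535,0.1285). Pocket clearance is generous, so one squeeze will do.

Run:
```python
from h import *
plan([.6538,.1283,.09],np.radians(-74.4))
```

```text
turn [0.001, -0.001, -0.003] shift mm [38.4, -21.2, 39.4] t 41.0 j7 -0.92
```

```bash
python3 -m crank '{"commands":[[[0,0,0],[38.4,-21,20],1],[[0,0,0],[38.4,-21,39],1],[[0,0,0],[38.4,-21,39],1],[[0,0,0],[38.4,-21,39],1],[[0,0,0],[38.4,-21,39],1]]}' | sed -n 2p
python3 - <<'E'
from h import *
d=cam("wrist")
for c,s in blobs(d,400):
    print(c,s,[np.round(ray(d,c,z)[0],4).tolist()[:2] for z in (.036,)])
plan([.6538,.1283,.029],np.radians(-74.4))
E
```

```text
eef_pos: [0.6541, 0.1282, 0.091]
[184.6, 16.5] [0, 0, 333, 45, 10309] [[0.7626, 0.2023]]
[256.0, 220.1] [229, 188, 58, 62, 1859] [[0.6541, 0.1304]]
turn [0.001, -0.001, -0.002] shift mm [-0.5, 0.1, 62.0] t 41.55 j7 -0.96
```

```bash
python3 -m crank '{"commands":[[[0,0,0],[0,-1.5,25],1],[[0,0,0],[0,-1.5,50],1],[[0,0,0],[0,-1.5,62],1],[[0,0,0],[0,-1.5,62],1],[[0,0,0],[0,-1.5,62],0.6],[[0,0,0],[0,-1.5,62],0.3],[[0,0,0],[0,-1.5,62],0.2],[[0,0,0],[0,-1.5,62],0.2]]}' 8 | sed -n 2p
python3 -m crank '{"commands":[[[0,0,0],[0,0,0],0.2],[[0,0,0],[0,0,0],0.2],[[0,0,0],[0,0,0],0.2],[[0,0,0],[0,0,0],0.2],[[0,0,0],[0,0,0],0.2]]}' 15
python3 -m crank '{"commands":[[[0,0,0],[0,0,-30],0.2],[[0,0,0],[0,0,-70],0.2],[[0,0,0],[0,0,-110],0.2],[[0,0,0],[0,0,-150],0.2],[[0,0,0],[0,0,-150],0.2]]}'
python3 - <<'E'
from h import *
plan([.58,-.05,.175],np.radians(-74.4))
E
```

```text
eef_pos: [0.6538, 0.1312, 0.0282]
t: 42.85
eef_pos: [0.6533, 0.131, 0.0275]
ee_rot: [[0.963, 0.268, -0.0], [0.268, -0.963, -0.001], [-0.0, 0.001, -1.0]]
force: [-0.7, -0.3, 1.1]
width: 0.0391
grip_force: 15.0
t: 43.35
eef_pos: [0.657, 0.1307, 0.1835]
ee_rot: [[0.963, 0.268, 0.01], [0.268, -0.963, 0.001], [0.01, 0.002, -1.0]]
force: [0.6, 0.7, 0.2]
width: 0.039
grip_force: 15.0
turn [0.002, -0.01, -0.0] shift mm [-122.8, 153.3, 7.6] t 43.35 j7 -1.02
```

```bash
python3 -m crank '{"commands":[[[0,0,0],[-24,30,0],0.2],[[0,0,0],[-48,60,0],0.2],[[0,0,0],[-72,90,0],0.2],[[0,0,0],[-96,120,0],0.2],[[0,0,0],[-122,153,0],0.2],[[0,0,0],[-122,153,0],0.2],[[0,0,0],[-122,153,0],0.2]]}' | sed -n 2p
python3 - <<'E'
from h import *
plan([.494,-.2388,.17],np.radians(-74.4))
E
```

```text
eef_pos: [0.5764, -0.0496, 0.1772]
turn [-0.0, 0.001, -0.003] shift mm [-129.8, 160.5, 7.2] t 44.05 j7 -0.7
```

```bash
python3 -m crank '{"commands":[[[0,0,0],[-26,32,0],0.2],[[0,0,0],[-52,64,0],0.2],[[0,0,0],[-78,96,0],0.2],[[0,0,0],[-104,128,0],0.2],[[0,0,0],[-130,160,0],0.2],[[0,0,0],[-130,160,7],0.2],[[0,0,0],[-130,160,7],0.2],[[0,0,0],[-130,160,7],0.2]]}' | sed -n 2p
python3 -m crank '{"commands":[[[0,0,0],[0,0,10],0.2],[[0,0,0],[0,0,20],0.2],[[0,0,0],[0,0,30],0.2],[[0,0,0],[0,0,40],0.2],[[0,0,0],[0,0,40],0.2],[[0,0,0],[0,0,40],0.2],[[0,0,0],[0,0,40],0.2]]}' | sed -n 2p
python3 - <<'E'
from h import *
plan([.4942,-.2388,.1075],np.radians(-74.4))
E
```

```text
eef_pos: [0.4958, -0.2355, 0.1699]
eef_pos: [0.4948, -0.2383, 0.1309]
turn [0.001, -0.0, -0.001] shift mm [-0.7, 0.3, 23.4] t 45.55 j7 -0.29
```

```bash
python3 -m crank '{"commands":[[[0,0,0],[-0.5,0,6],0.2],[[0,0,0],[-0.5,0,12],0.2],[[0,0,0],[-0.5,0,17],0.2],[[0,0,0],[-0.5,0,20],0.2],[[0,0,0],[-0.5,0,22],0.2],[[0,0,0],[-0.5,0,23],0.2],[[0,0,0],[-0.5,0,23.5],0.2],[[0,0,0],[-0.5,0,23.5],0.2]]}'
```

```text
t: 46.35
eef_pos: [0.494, -0.2381, 0.1074]
ee_rot: [[0.963, 0.268, -0.0], [0.268, -0.963, -0.0], [-0.0, 0.0, -1.0]]
force: [-1.4, 0.2, 2.8]
width: 0.0387
grip_force: 15.0
```

Seated with light contact at the expected height. Now release, retreat and check.

```bash
python3 -m crank '{"commands":[[[0,0,0],[0,0,0],0.7],[[0,0,0],[0,0,0],0.7],[[0,0,0],[0,0,0],0.7],[[0,0,0],[0,0,0],0.7],[[0,0,0],[0,0,-25],0.8],[[0,0,0],[0,0,-60],0.8],[[0,0,0],[0,0,-95],0.8],[[0,0,0],[0,0,-95],0.8]]}'|sed -n 2p
python3 -m crank '{"commands":[[[0,0,0],[-60,0,0],0.8],[[0,0,0],[-60,0,0],0.8],[[0,0,0],[-60,0,0],0.8],[[0,0,0],[-60,0,0],0.8],[[0,0,0],[-60,0,0],0.8],[[0,0,0],[-60,0,0],0.8]]}'|sed -n 2,6p
python3 - <<'E'
from h import *
d=cam("wrist");w=d['image'];cv2.imwrite('pics/w12.png',w[:,:,::-1])
for c,s in blobs(d,400): print(c,s,ray(d,c,.116)[0].round(4))
E
```

```text
eef_pos: [0.4963, -0.2401, 0.2062]
eef_pos: [0.4373, -0.2538, 0.2018]
ee_rot: [[0.963, 0.27, -0.0], [0.27, -0.963, -0.001], [-0.001, 0.0, -1.0]]
force: [-0.1, -0.0, 0.2]
width: 0.0752
grip_force: 0.0
[260.3, 28.3] [250, 17, 22, 23, 406] [ 0.5561 -0.2212  0.116 ]
[258.7, 129.8] [232, 102, 56, 57, 2262] [ 0.4923 -0.238   0.116 ]
[479.4, 178.4] [448, 156, 63, 46, 489] [ 0.5022 -0.4051  0.116 ]
[412.2, 223.6] [377, 200, 69, 50, 1226] [ 0.4554 -0.3712  0.116 ]
```

View pics/w12.png

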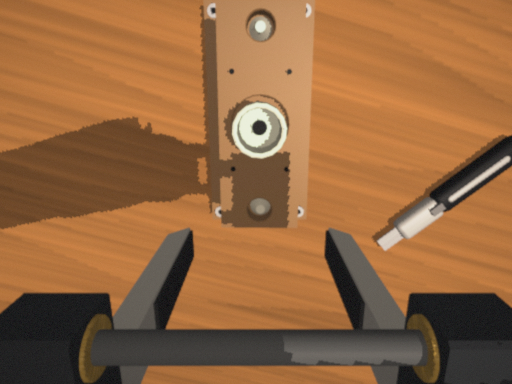

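The cup stands upright in the pocket at (259,130), the lid is still keyed at both ends, and the gripper is clear.

```bash
python3 -c "
from station import workorder
print(workorder.close_job())"
```

```text
the job is handed in; nothing more can be done
None
```

The mould is closed up and the job is handed in: both cores, the cheek, the lid and the cup are home and let go by my measurements and camera checks. I steered clear of the castings and knife; the station returned no verdict.

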